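Ring the vet on the loudspeaker

TASK

Your hands are mucky, so ring the vet hands-free on the desk telephone with the handset left lying in its cradle: tap the green speaker key at the front, then the red picture key with the white paw print, then the grey louder key with the plus sign to turn the voice up. Tap each key lightly with the fingertips and let it come up before the next, press no other key, and leave the other things on the counter where they are. Finish with the hand clear of everything.

Things in the scene. Friction and masses are not known exactly. Their poses are not given: they have to be found in the camera images.
- phone: White desk telephone base on rubber feet (does not shift), 210 deep (x) by 239 wide (y) mm. Origin: middle of its underside on the counter; x away from the user, y to the user's left. Turned up to 0.4 rad. Right part (y -120 to +52): key fascia rising away from the user at 8 degrees, 45 mm high at x 0 (30 front, 60 back). Left part (y +53 to +119): level cradle, floor 48 mm high.
- speaker_top (a point): Green speaker key with a white loudspeaker sign, at the phone's front (x -81, y -34 mm of the phone), top 24 (x) by 40 (y) mm, sloping 8 degrees with the fascia. This point: the middle of its top face, 8 mm above the sloping fascia (measured square to it).
- vet_top (a point): Red picture key with a white paw print (the vet), top 30 (x) by 34 (y) mm, sloping 8 degrees with the fascia. It sits in any of the three places of the picture row behind the number pad (x +50; y -86, -34 or +18 mm of the phone); yellow and blue keys sit in the others. This point: the middle of its top face, 8 mm above the sloping fascia (measured square to it).
- louder_top (a point): Grey louder key with a white plus sign, left of the number pad (x +3, y +20 mm of the phone), top 24 (x) by 26 (y) mm, sloping 8 degrees with the fascia; the like softer key is 44 mm nearer the front. This point: the middle of its top face, 8 mm above the sloping fascia (measured square to it).
- speaker_key (a joint): Travel of this key in m, along the fascia's normal: 0 up, 0.006 fully down; it takes at 0.0025 (about 2.5 N); fully down needs about 5 N, springs up by itself. Over 15 N is too hard.
- vet_key (a joint): Travel of this key in m, along the fascia's normal: 0 up, 0.006 fully down; takes at 0.0025 (about 2.5 N); fully down about 5 N, springs up by itself. Over 15 N is too hard.
- louder_key (a joint): Travel of this key in m, along the fascia's normal: 0 up, 0.006 fully down; takes at 0.0025 (about 2.5 N); fully down about 5 N, springs up by itself. Over 15 N is too hard.
- contractor_key (a joint): Travel of this key in m, along the fascia's normal: 0 up, 0.006 fully down; the yellow picture key with a black tractor, same size and spring as the red one. Not to be pressed.
- neighbour_key (a joint): Travel of this key in m, along the fascia's normal: 0 up, 0.006 fully down; the blue picture key with a white house, same size and spring as the red one. Not to be pressed.
- softer_key (a joint): Travel of this key in m, along the fascia's normal: 0 up, 0.006 fully down; the grey key with a white minus sign, same size and spring as the louder key. Not to be pressed.
- number_pad: Twelve black number keys, 3 by 4, in a field 71 (x) by 72 (y) mm centred at x -11, y -58 mm of the phone; they stand only 3 mm above the fascia, 5 mm lower than the other keys. Not to be pressed. Origin: that of the phone.
- handset: Black cordless handset, 165 by 48 by 24 mm, 0.14 kg, lying loose, face up, in the cradle with its length along the phone's x; its top is 72 mm above the counter. Origin: middle of its underside. To be left lying.
- mug: White ceramic mug, 95 mm high, 82 mm across, handle at its +y; stands right of the phone, 30 mm or more away. Origin: middle of its underside.
- torch: Black square-headed torch, 160 mm long (its x), 38 mm high, lying in front of the phone. Origin: below its middle, on the counter.
- padlock: Stainless steel padlock, 78 by 50 by 22 mm, lying flat to the right of the phone. Origin: on the counter, near its middle.
- scoop: Green plastic feed scoop, bowl 130 by 97 by 66 mm, handle 115 mm long to its -x, lying left of the phone. Origin: under the middle of the bowl, on the counter.
- spray: Blue and silver spray can, 165 mm high, 65 mm across, standing behind the phone to the right. Origin: middle of its underside.
- salve: White jar of udder salve with green lid, 62 mm high, 72 mm across, standing behind the phone. Origin: middle of its underside.

How it is judged:
On the way, in this order (a step that is already met when the one before it is completed fails the run):
1. the green speaker key is tapped with the fingers (2.5 mm down or more), the other keys being up (value of joint speaker_key above 0.0025 m and contact force between the fingers and speaker_key above 0.5 N and value of joint each of vet_key, louder_key below 0.0015 m), for 0.05 s.
2. with the speaker key up again, the red paw key is tapped with the fingers (value of joint vet_key above 0.0025 m and contact force between the fingers and vet_key above 0.5 N and value of joint each of speaker_key, louder_key below 0.0015 m), for 0.05 s.
3. with the paw key up again, the louder key is tapped with the fingers (value of joint louder_key above 0.0025 m and contact force between the fingers and louder_key above 0.5 N and value of joint each of speaker_key, vet_key below 0.0015 m), for 0.05 s.
At the end, for the whole second after the job is handed in: All six spring keys are up (under 1.5 mm down), the handset lies at rest in its cradle within 10 mm of where it lay, and mug, torch, padlock, scoop, spray can and jar stand or lie as they did, within 15 mm and 0.15 rad (value of joint each of speaker_key, vet_key, louder_key, contractor_key, neighbour_key, softer_key below 0.0015 m and z of handset in the frame of phone between 0.044 and 0.052 m and distance of handset from where it was at the start of the episode below 0.01 m and linear speed of handset below 0.02 m/s and distance of each of mug, torch, padlock, scoop, spray, salve from where it was at the start of the episode below 0.015 m and angle between each of handset, mug, torch, padlock, scoop, spray, salve's own z axis and vertical below 0.15 rad); the robot touches nothing.
It fails at once if a wrong key is pressed: the yellow, blue or minus key goes down 1.5 mm, or the number pad is touched with more than 1.5 N (value of joint any of contractor_key, neighbour_key, softer_key above 0.0015 m or contact force between anything else and number_pad above 1.5 N).
It fails at once if two of the three named keys are down (more than 2 mm) together (value of joint each of speaker_key, vet_key above 0.002 m or value of joint each of speaker_key, louder_key above 0.002 m or value of joint each of vet_key, louder_key above 0.002 m).
It fails at once if a key is pressed harder than a light tap, with more than 15 N (contact force between anything else and speaker_key above 15 N or contact force between anything else and vet_key above 15 N or contact force between anything else and louder_key above 15 N).
It fails at once if the handset is lifted or shifted more than 10 mm (distance of handset from where it was at the start of the episode above 0.01 m or z of handset in the frame of phone above 0.053 m).
It fails at once if something else on the counter is lifted or shifted more than 15 mm, or tipped (distance of any of mug, torch, padlock, scoop, spray, salve from where it was at the start of the episode above 0.015 m or angle between any of mug, torch, padlock, scoop, spray, salve's own z axis and vertical above 0.3 rad).
It also fails if it takes over 43 s, if anything falls off the work surface, if the arm or the gripper's body presses on something with over 40 N, if the wrist force passes 120 N, or if a joint passes its speed limit or range.

ROBOT

A 6-joint arm with a two-finger parallel gripper is mounted at the origin on the work surface. World frame = base frame: x ahead of the robot, y to its left, z up, the work surface at z = 0. Lengths are in m, angles in rad, forces in N, time in s.
With the tool pointing down it reaches from about 0.25 to 0.775 m from the base axis. Payload 4 kg.
Tool frame: the origin (TCP) lies on the centre line of the jaws, within the pads' length; the fingertips stand 8 mm ahead of it and the grasp point (between the pads) lies 11 mm behind it; z points along the fingers, y is the direction in which the jaws open and shut (so a half turn about z gives the same grasp; the last joint's range is limited). The gripper opens to 94 mm and grips with 3 to 60 N. Pads are 16 mm wide; open, the fingers measure 119 mm over their backs; the gripper's body (75 mm by 177 mm) begins 78 mm behind the grasp point.
Start: joints at [-1.362, 0.087, 1.371, -0, 1.684, -0.103], TCP at [0.169, -0.524, 0.214] pointing down, gripper open.
Joint ranges: [-3.1, 3.1], [-0.76, 2.03], [0.27, 2.55], [-1.08, 4.22], [0.17, 2.65], [-2.57, 2.57]. Speed limits (rad/s): [2.79, 2.79, 3.14, 3.14, 3.14, 3.14].

INTERFACE

Orientations are given as [roll, pitch, yaw] about the fixed x, y, z axes, in that order (R = Rz(yaw) Ry(pitch) Rx(roll)).
In Python, from bench import robot gives the robot as it stands.
- The arm moves only by the shell command python3 -m crank 'ROWS' [OPENING]. ROWS is JSON, a list of rows, each a list of 4 numbers: the shift along the tool's x, y, z scaled (see below), then the turn about the tool's z scaled (see below). A call has exactly 10 rows; each row shifts and turns the commanded pose from where the row before left it, along the tool's axes as they then stand; what a row does not reach is not made up. The controller multiplies each number of a shift by 0.2 m and each number of a turn by pi/2 rad. A row lasts 1/8 s, in which the tool goes at most 62.5 mm and 10.7 degrees, less where a joint would pass 70% of its speed; a pose out of reach is approached as far as the arm can. A call with a number of a shift or a turn outside -1 to 1 is refused whole. A call with a gripper value outside its range is refused whole. OPENING is the gripper command: -1 is fully open, 1 is shut, values between are in proportion, set as the call begins (- or left out, the last holds). The fingers move at their own pace and stop on an object; the grip force is fixed at half the most. Time passes only in rows, so rows that do not move let the fingers close, or fill a call up. It gives the time, the measured TCP pose, the force and the opening at its end, in the units of the state.
- robot.get_obs(): the state, without advancing time (a new reading comes with each control period).
- robot.snapshot(name): name is "scene" or "top" or "wrist"; returns (picture, depth): 420x560x3 uint8, red, green, blue; 420x560 float32, m along the optical axis (not along the pixel's ray), 0 where there is no reading.
- robot.camera_params(name): a dict with "fx", "fy", "cx", "cy" (pixels), "world_from_camera" (4x4, takes a point from camera to world coordinates). Camera axes: x right, y down, z forward; pixel columns grow to the right and rows downward; lengths in m; the calibration is good to about 2 mm. A picture is of the moment at which its call begins: read the wrist's pose just before it. camera_params takes no time and is no camera call; for the wrist camera it gives the pose at the moment of the call.
- robot.close_job(): hands the job in, once; it reports no verdict.
The state is a dict: "time": time; "joint_positions": joint angles; "qvel": joint speeds; "joint_torque": joint torques, N m; "tool_pos": TCP position; "ee_rot": TCP orientation; "wrist_force": force on the tool from outside, world axes, zero at the start; "wrist_torque": the same for the moment, N m; "width": finger opening in m.
Only numpy, scipy, OpenCV 4.12 (cv2) and the standard library are available. Lean on these libraries where they do the work, as an engineer would, in place of code of your own. Each camera call takes 0.05 s, during which the arm holds its last target.

## Working session

There is one attempt and no reset: what is moved stays moved. The work goes in short steps, Python scripts to look and compute and a shell command to move; the robot and the scene stay as the last step left them, time stands still between calls to the robot, and variables do not carry over. Pictures are saved under pics/ and viewed, and the job is handed in when it is done.

```bash
mkdir -p pics; ls
python3 - <<'E'
from bench import robot
import cv2,numpy as np
o=robot.get_obs();print(o)
for n in("top","scene"):
    p,d=robot.snapshot(n);cv2.imwrite(f"pics/{n}1.png",p[:,:,::-1]);np.save(f"pics/{n}1.npy",d)
    c=robot.camera_params(n);print(n,c);np.save(f"pics/{n}1_T.npy",c["world_from_camera"])
E
```

```text
pics
{'time': 0.0, 'joint_positions': array([-1.36209162e+00,  8.79474105e-02,  1.37223576e+00, -1.63295143e-05,
        1.68359466e+00, -1.03129820e-01]), 'qvel': array([ 0.00025311, -0.00221163,  0.00121493,  0.0002717 , -0.00123862,
        0.00125662]), 'joint_torque': array([ 1.17679836e-03, -3.40188646e+01, -3.02425754e+01,  7.18235015e-02,
        3.29835364e-02, -1.51869281e-04]), 'tool_pos': array([ 0.16860769, -0.5229643 ,  0.21231769]), 'ee_rot': array([-3.13941741e+00, -2.08814508e-04,  3.11832475e-01]), 'wrist_force': array([-0.16109171, -0.08303664, -0.35776075]), 'wrist_torque': array([0.00828948, 0.01286608, 0.01891215]), 'width': 0.09408882762667115}
top {'fx': 466.45273786121857, 'fy': 466.45273786121857, 'cx': 282.35209332746365, 'cy': 206.8516942240397, 'world_from_camera': array([[-0.02459324, -0.97805652,  0.20688309,  0.40806223],
       [-0.99969678,  0.02431661, -0.00388026,  0.04773751],
       [-0.00123558, -0.20691579, -0.97835798,  0.91300579],
       [ 0.        ,  0.        ,  0.        ,  1.        ]])}
scene {'fx': 543.2217434337459, 'fy': 543.2217434337459, 'cx': 276.9717062821755, 'cy': 202.73502371594859, 'world_from_camera': array([[-0.15573462,  0.73880069, -0.65568306,  1.36860916],
       [ 0.98766549,  0.12737249, -0.0910666 ,  0.15336677],
       [ 0.01623592, -0.66177775, -0.74952425,  0.9878386 ],
       [ 0.        ,  0.        ,  0.        ,  1.        ]])}
```

View pics/top1.png

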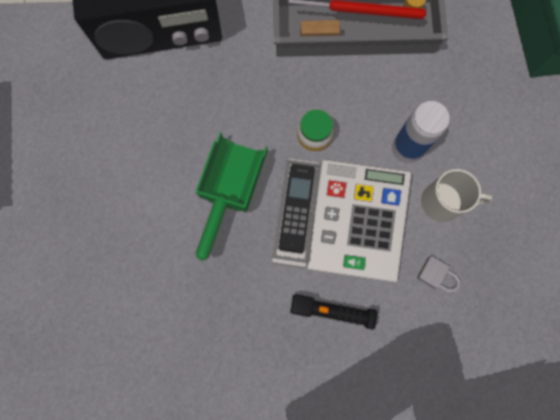

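View pics/scene1.png

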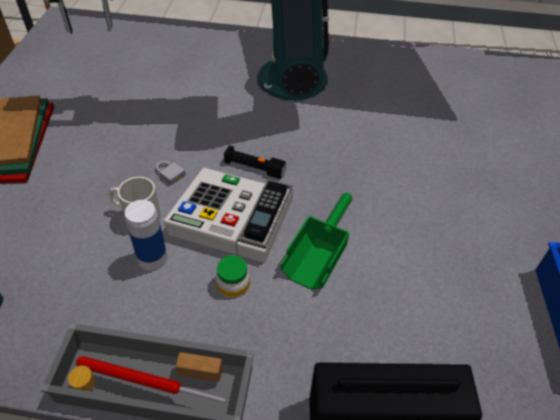

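Run:
```python
import cv2
a=cv2.imread("pics/top1.png")[100:300,180:420]
cv2.imwrite("pics/crop1.png",cv2.resize(a,(720,600),interpolation=cv2.INTER_CUBIC))
```

```text
(no output)
```

View pics/crop1.png

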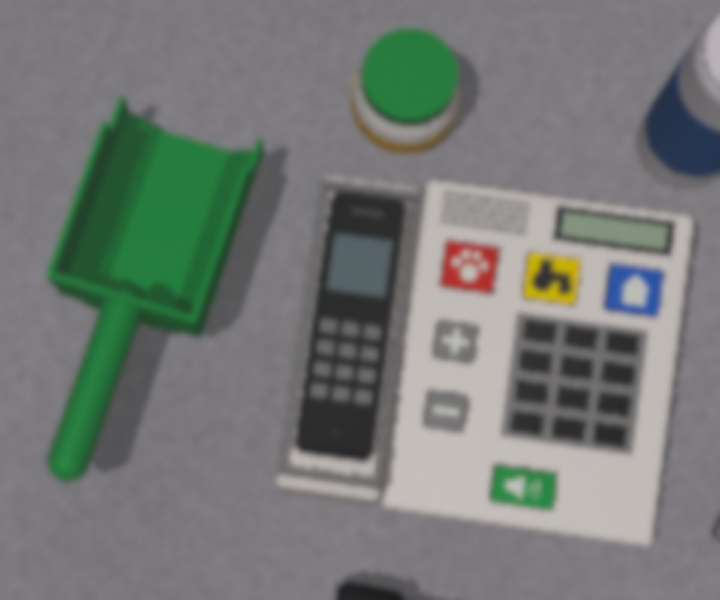

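The pictures show the paw key at (337,189), plus at (332,214), speaker at (354,263), yellow at (364,192) and blue at (391,196) in the top view. The paw key is in the left place, phone y +18. Next I'll fit the phone pose to these points.

```bash
python3 - <<'E'
import cv2
a=cv2.imread("pics/scene1.png")[150:270,150:310]
cv2.imwrite("pics/crop2.png",cv2.resize(a,(800,600),interpolation=cv2.INTER_CUBIC))
E
cat > fit.py <<'E'
import numpy as np
from scipy.optimize import least_squares
t=np.tan(np.radians(8));s,c=np.sin(np.radians(8)),np.cos(np.radians(8))
K={'spk':(-81,-34),'vet':(50,18),'yel':(50,-34),'blu':(50,-86),'lou':(3,20),'sof':(-41,20)}
P={k:np.array([x-8*s,y,45+x*t+8*c])/1000 for k,(x,y) in K.items()}
def w(p,q):
    C,S=np.cos(p[2]),np.sin(p[2]);return np.array([p[0]+C*q[0]-S*q[1],p[1]+S*q[0]+C*q[1],q[2]])
top=dict(f=466.4527,cx=282.352,cy=206.852,T=np.load('pics/top1_T.npy'))
px={'vet':(470,266),'lou':(455,341),'spk':(523,488),'yel':(552,277),'blu':(634,289),'sof':(445,410)}
px={k:((u+.5)/3-.5+180,(v+.5)/3-.5+100) for k,(u,v) in px.items()}
def proj(c,X):
    q=c['T'][:3,:3].T@(X-c['T'][:3,3]);return np.array([c['cx']+c['f']*q[0]/q[2],c['cy']+c['f']*q[1]/q[2]])
def res(p): return np.concatenate([proj(top,w(p,P[k]))-px[k] for k in px])
r=least_squares(res,[.4,0,0]);p=r.x
if __name__=='__main__':
    print(p,r.fun.round(1))
    for k in P: print(k,w(p,P[k]).round(4))
    d=np.load('pics/top1.npy')
    for k,(u,v) in px.items():
        z=d[int(round(v)),int(round(u))];q=np.array([(u-top['cx'])/top['f']*z,(v-top['cy'])/top['f']*z,z]);print(k,'depth',(top['T'][:3,:3]@q+top['T'][:3,3]).round(4))
    sc=dict(f=543.2217,cx=276.9717,cy=202.735,T=np.load('pics/scene1_T.npy'))
    for k in P:
        a=proj(sc,w(p,P[k]));print(k,'scene',a.round(1),'crop',((a-[150,150]+.5)*5-.5).round())
    # spray-top & mug top
    for n,(u,v) in dict(spray=(430,117),mug=(457,188),salve=(317,125)).items():
        z=d[v,u];q=np.array([(u-top['cx'])/top['f']*z,(v-top['cy'])/top['f']*z,z]);print(n,(top['T'][:3,:3]@q+top['T'][:3,3]).round(3))
E
python3 fit.py
```

```text
[ 0.57044556 -0.06707935 -0.17240168] [-0.3 -0.   0.2 -0.3 -0.  -0.1 -0.2  0.2  0.   0.2  0.2  0.1]
spk [ 0.4837 -0.0865  0.0415]
vet [ 0.6217 -0.0577  0.0599]
yel [ 0.6128 -0.109   0.0599]
blu [ 0.6039 -0.1602  0.0599]
lou [ 0.5757 -0.0477  0.0533]
sof [ 0.5324 -0.0402  0.0472]
vet depth [ 0.6217 -0.0583  0.0595]
lou depth [ 0.5748 -0.0471  0.0552]
spk depth [ 0.4833 -0.0862  0.0437]
yel depth [ 0.6128 -0.109   0.0615]
blu depth [ 0.6038 -0.1597  0.0616]
sof depth [ 0.5321 -0.0394  0.0507]
spk scene [229.6 178.7] crop [400. 145.]
vet scene [228.6 218.7] crop [395. 345.]
yel scene [207.  212.7] crop [287. 315.]
blu scene [185.8 206.8] crop [181. 286.]
lou scene [237.4 205.8] crop [439. 281.]
sof scene [244.4 194.2] crop [474. 223.]
spray [ 0.715 -0.21   0.169]
mug [ 0.627 -0.303  0.016]
salve [ 0.748 -0.027  0.063]
```

View pics/crop2.png

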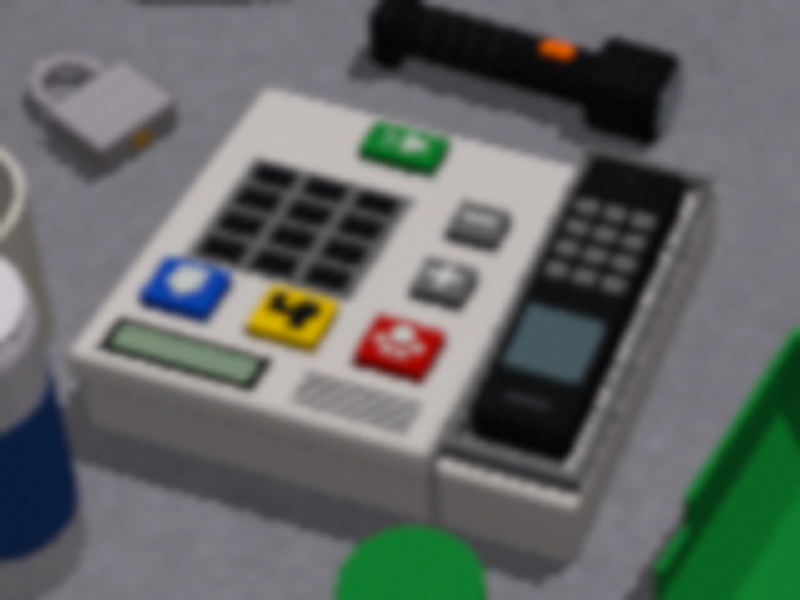

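The fit residuals are 0.3 px or less, the scene view agrees to about 1 px, and the depth heights agree to about 3 mm. So: turn the tool to the phone's yaw (-0.172), shut the fingers and travel high.

```bash
python3 -m crank '[[0,0,0,0.103],[0,0,0,0.103],[0,0,0,0.102],[0.118,-0.242,0,0],[0.118,-0.242,0,0],[0.118,-0.242,0,0],[0.118,-0.242,0,0],[0.118,-0.242,0,0],[0.118,-0.242,0,0],[0.118,-0.242,0,0]]' 1
cat > go.py <<'E'
import sys
from fit import *
from bench import robot
from scipy.spatial.transform import Rotation as Ro
o=robot.get_obs();R=Ro.from_euler('xyz',o['ee_rot']).as_matrix()
tp=o['tool_pos'];k=sys.argv[1];h=float(sys.argv[2])
g=w(p,P[k])+[0,0,.008+h]
print('t',o['time'],'tcp',tp.round(4),'rot',o['ee_rot'].round(3),'w',round(o['width'],4),'F',o['wrist_force'].round(2))
print('tip above',round(tp[2]-.008-w(p,P[k])[2],4),'units',((R.T@(g-tp))/.2).round(4),'turn',((o['ee_rot'][2]-p[2])/(np.pi/2)).round(4))
E
python3 go.py spk .03
```

```text
time: 1.35
tool_pos: [0.39, -0.2163, 0.2131]
ee_rot: [-3.142, 0.0, -0.172]
wrist_force: [0.6, 0.3, -0.8]
width: 0.0006
t 1.35 tcp [ 0.39   -0.2163  0.2131] rot [-3.142  0.    -0.172] w 0.0006 F [ 0.65  0.34 -0.76]
tip above 0.1636 units [ 0.3505 -0.7197  0.6677] turn 0.0001
```

```bash
python3 -m crank '[[0.117,-0.24,0,0],[0.117,-0.24,0,0],[0.116,-0.24,0,0],[0,0,0.17,0],[0,0,0.17,0],[0,0,0.17,0],[0,0,0.158,0],[0,0,0,0],[0,0,0,0],[0,0,0,0]]'
python3 go.py spk .03;python3 - <<'E'
from bench import robot
import cv2
p,d=robot.snapshot("top");cv2.imwrite("pics/top2.png",p[:,:,::-1])
cv2.imwrite("pics/crop3.png",cv2.resize(p[100:300,180:420,::-1],(720,600),interpolation=cv2.INTER_CUBIC))
p,d=robot.snapshot("scene")
cv2.imwrite("pics/crop4.png",cv2.resize(p[120:270,150:350,::-1],(800,600),interpolation=cv2.INTER_CUBIC))
E
```

```text
time: 2.6
tool_pos: [0.4843, -0.0885, 0.0818]
ee_rot: [3.141, -0.004, -0.172]
wrist_force: [0.1, 1.4, 0.7]
width: 0.0006
t 2.6 tcp [ 0.4843 -0.0885  0.0818] rot [ 3.141 -0.004 -0.172] w 0.0006 F [0.13 1.43 0.71]
tip above 0.0323 units [-0.0048 -0.0094  0.0113] turn 0.0002
```

View pics/crop3.png

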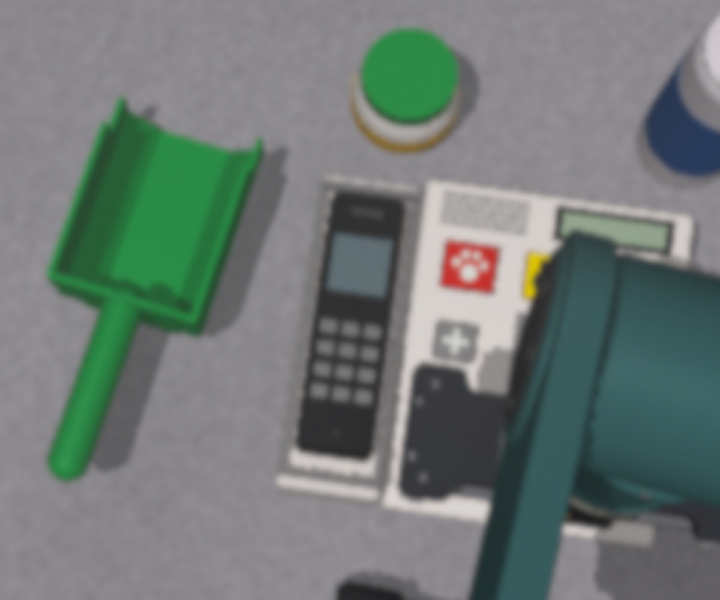

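View pics/crop4.png

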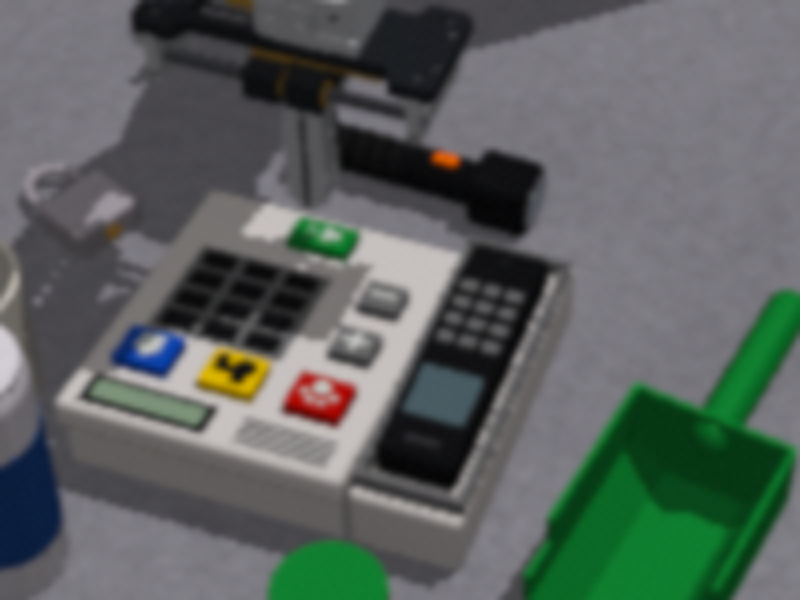

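The scene crop shows the fingertips' lower end at about crop (310,200), just behind and above the green key at (322,238). I'll check that against the projected TCP.

```bash
python3 go.py spk .005
python3 - <<'E'
from fit import *
from bench import robot
sc=dict(f=543.2217,cx=276.9717,cy=202.735,T=np.load('pics/scene1_T.npy'))
t=robot.get_obs()['tool_pos']-[0,0,.008];print(t,(proj(sc,t)-[150,120])*4)
t=t+[.008,0,0];print((proj(sc,t)-[150,120])*4)
E
```

```text
t 2.7 tcp [ 0.484  -0.0884  0.0814] rot [ 3.141e+00 -3.000e-03 -1.720e-01] w 0.0005 F [ 0.61 -0.3  -0.11]
tip above 0.0319 units [-0.0036 -0.0093  0.1344] turn 0.0002
[ 0.48402999 -0.08841465  0.07341238] [312.2940058  197.30478398]
[309.38241769 206.77447133]
```

```bash
python3 -m crank '[[-0.003,-0.009,0.03,0],[0,0,0.03,0],[0,0,0.03,0],[0,0,0.03,0],[0,0,0.015,0],[0,0,0,0],[0,0,0,0],[0,0,0,0],[0,0,0,0],[0,0,0,0]]'
python3 go.py spk 0
```

```text
time: 3.95
tool_pos: [0.4829, -0.0862, 0.053]
ee_rot: [3.142, -0.0, -0.172]
wrist_force: [-0.4, -0.1, -0.4]
width: 0.0004
t 3.95 tcp [ 0.4829 -0.0862  0.053 ] rot [ 3.142 -0.    -0.172] w 0.0004 F [-0.42 -0.15 -0.39]
tip above 0.0034 units [0.0044 0.0006 0.0172] turn 0.0002
```

```bash
python3 -m crank '[[0.004,0,0.005,0],[0,0,0.005,0],[0,0,0.005,0],[0,0,0.005,0],[0,0,0,0],[0,0,0,0],[0,0,0,0],[0,0,0,0],[0,0,0,0],[0,0,0,0]]'
python3 go.py spk 0
```

```text
time: 5.2
tool_pos: [0.4837, -0.0864, 0.0489]
ee_rot: [3.141, -0.0, -0.172]
wrist_force: [0.9, 0.1, 1.8]
width: 0.0004
t 5.2 tcp [ 0.4837 -0.0864  0.0489] rot [ 3.141 -0.    -0.172] w 0.0004 F [0.9  0.1  1.83]
tip above -0.0006 units [ 0.0002  0.0004 -0.003 ] turn 0.0003
```

```bash
python3 -m crank '[[0,0,0.004,0],[0,0,0.004,0],[0,0,0.003,0],[0,0,0,0],[0,0,0,0],[0,0,0,0],[0,0,0,0],[0,0,0,0],[0,0,0,0],[0,0,0,0]]'
python3 go.py spk 0
```

```text
time: 6.45
tool_pos: [0.4836, -0.0864, 0.0467]
ee_rot: [3.141, -0.0, -0.172]
wrist_force: [1.2, -0.6, 4.3]
width: 0.0005
t 6.45 tcp [ 0.4836 -0.0864  0.0467] rot [ 3.141 -0.    -0.172] w 0.0005 F [ 1.16 -0.64  4.32]
tip above -0.0028 units [ 0.0005  0.0004 -0.0142] turn 0.0002
```

```bash
python3 -m crank '[[0,0,0.003,0],[0,0,0,0],[0,0,0,0],[0,0,0,0],[0,0,0,0],[0,0,0,0],[0,0,0,0],[0,0,0,0],[0,0,0,0],[0,0,0,0]]'
python3 go.py vet 0.03
```

```text
time: 7.7
tool_pos: [0.4836, -0.0864, 0.0461]
ee_rot: [3.141, -0.0, -0.172]
wrist_force: [2.3, -0.8, 4.4]
width: 0.0005
t 7.7 tcp [ 0.4836 -0.0864  0.0461] rot [ 3.141 -0.    -0.172] w 0.0005 F [ 2.3  -0.76  4.44]
tip above -0.0219 units [ 0.6558 -0.2593 -0.2594] turn 0.0002
```

Force is about 4.5–5 N at 4 mm or more of travel, so the speaker key has taken. Next, lift and go over to the paw key.

```bash
python3 -m crank '[[0,0,-0.05,0],[0,0,-0.1,0],[0,0,-0.11,0],[0.164,-0.065,0,0],[0.164,-0.065,0,0],[0.164,-0.065,0,0],[0.164,-0.064,0,0],[0,0,0,0],[0,0,0,0],[0,0,0,0]]'
python3 go.py vet 0.004
```

```text
time: 8.95
tool_pos: [0.6203, -0.0579, 0.0979]
ee_rot: [3.141, 0.002, -0.172]
wrist_force: [-0.1, 0.4, 1.0]
width: 0.0007
t 8.95 tcp [ 0.6203 -0.0579  0.0979] rot [ 3.141e+00  2.000e-03 -1.720e-01] w 0.0007 F [-0.15  0.4   1.02]
tip above 0.0299 units [ 0.0067 -0.0021  0.1296] turn -0.0
```

Run:
```python
from bench import robot
import cv2
p,d=robot.snapshot("scene")
cv2.imwrite("pics/crop5.png",cv2.resize(p[120:270,150:350,::-1],(800,600),interpolation=cv2.INTER_CUBIC))
from fit import *
sc=dict(f=543.2217,cx=276.9717,cy=202.735,T=np.load('pics/scene1_T.npy'))
t=robot.get_obs()['tool_pos']-[0,0,.008];print(t,(proj(sc,t)-[150,120])*4)
```

```text
[ 0.6205692  -0.0579654   0.09009647] [311.64482658 357.64706088]
```

View pics/crop5.png

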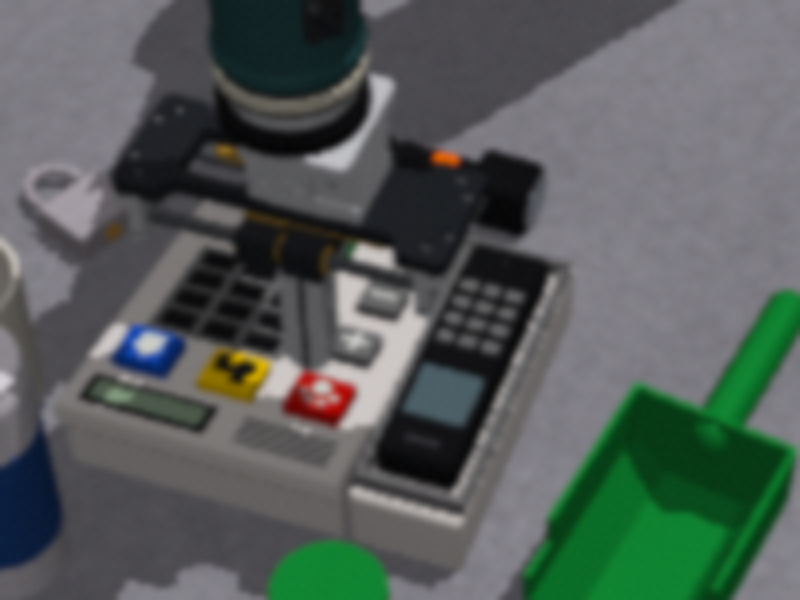

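The fingertips end at crop (313,362), directly above the red key at (318,395), as projected. The body is well clear of the spray can and the handset.

```bash
python3 -m crank '[[0.006,-0.002,0.03,0],[0,0,0.03,0],[0,0,0.03,0],[0,0,0.03,0],[0,0,0.01,0],[0,0,0,0],[0,0,0,0],[0,0,0,0],[0,0,0,0],[0,0,0,0]]'
python3 go.py vet -.003
```

```text
time: 10.25
tool_pos: [0.623, -0.0576, 0.0722]
ee_rot: [3.142, -0.0, -0.172]
wrist_force: [0.4, 0.2, -0.2]
width: 0.0004
t 10.25 tcp [ 0.623  -0.0576  0.0722] rot [ 3.142 -0.    -0.172] w 0.0004 F [ 0.43  0.23 -0.2 ]
tip above 0.0042 units [-0.0064  0.0018  0.036 ] turn 0.0002
```

```bash
python3 -m crank '[[-0.004,0,0.006,0],[0,0,0.006,0],[0,0,0.006,0],[0,0,0.005,0],[0,0,0.005,0],[0,0,0.004,0],[0,0,0,0],[0,0,0,0],[0,0,0,0],[0,0,0,0]]'
python3 go.py vet -.003
```

```text
time: 11.5
tool_pos: [0.6226, -0.0575, 0.0659]
ee_rot: [3.142, -0.001, -0.172]
wrist_force: [1.3, 0.3, 4.1]
width: 0.0005
t 11.5 tcp [ 0.6226 -0.0575  0.0659] rot [ 3.142e+00 -1.000e-03 -1.720e-01] w 0.0005 F [1.33 0.26 4.11]
tip above -0.002 units [-0.004   0.0019  0.0048] turn 0.0003
```

```bash
python3 -m crank '[[0,0,0.003,0],[0,0,0.002,0],[0,0,0,0],[0,0,0,0],[0,0,0,0],[0,0,0,0],[0,0,0,0],[0,0,0,0],[0,0,0,0],[0,0,0,0]]'
python3 go.py lou .03
```

```text
time: 12.75
tool_pos: [0.6222, -0.0575, 0.0647]
ee_rot: [3.141, -0.0, -0.172]
wrist_force: [2.3, -0.7, 3.7]
width: 0.0006
t 12.75 tcp [ 0.6222 -0.0575  0.0647] rot [ 3.141 -0.    -0.172] w 0.0006 F [ 2.35 -0.69  3.66]
tip above 0.0033 units [-0.2373 -0.0085 -0.1334] turn 0.0002
```

```bash
python3 -m crank '[[0,0,-0.05,0],[0,0,-0.1,0],[0,0,0,0],[-0.119,-0.004,0,0],[-0.118,-0.004,0,0],[0,0,0,0],[0,0,0,0],[0,0,0,0],[0,0,0,0],[0,0,0,0]]'
python3 go.py lou .004;  python3 - <<'E'
from bench import robot
import cv2
p,d=robot.snapshot("scene")
cv2.imwrite("pics/crop6.png",cv2.resize(p[120:270,150:350,::-1],(800,600),interpolation=cv2.INTER_CUBIC))
E
```

```text
time: 14.0
tool_pos: [0.576, -0.0478, 0.0945]
ee_rot: [3.141, 0.0, -0.172]
wrist_force: [-0.2, 0.1, -0.5]
width: 0.0001
t 14.0 tcp [ 0.576  -0.0478  0.0945] rot [ 3.141  0.    -0.172] w 0.0001 F [-0.17  0.14 -0.48]
tip above 0.0332 units [-0.0014 -0.0005  0.1459] turn 0.0002
```

View pics/crop6.png

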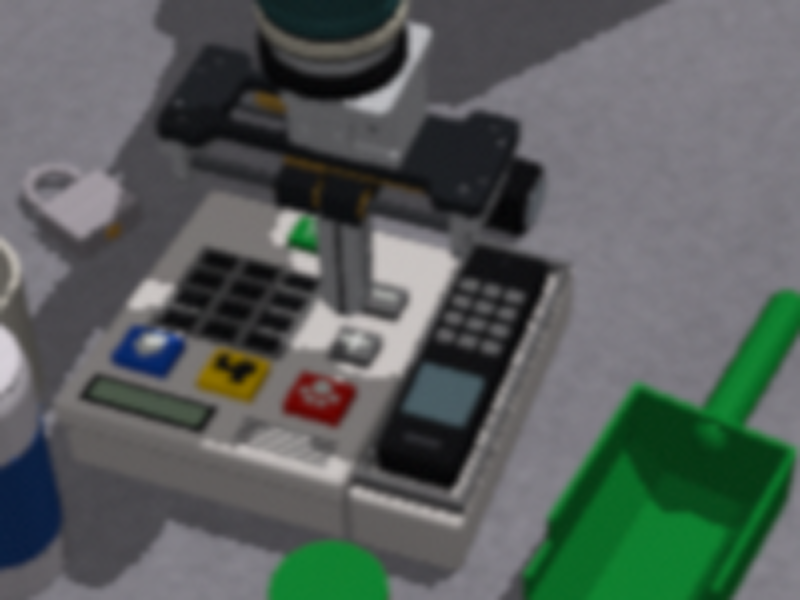

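The fingertips end at crop (345,310), above the plus key at (355,345). The red key is up again.

```bash
python3 -m crank '[[-0.001,0,0.03,0],[0,0,0.03,0],[0,0,0.03,0],[0,0,0.03,0],[0,0,0.025,0],[0,0,0,0],[0,0,0,0],[0,0,0,0],[0,0,0,0],[0,0,0,0]]'
python3 go.py lou -.003
```

```text
time: 15.3
tool_pos: [0.5756, -0.0477, 0.0658]
ee_rot: [3.142, -0.0, -0.172]
wrist_force: [0.1, -0.1, -0.2]
width: 0.0005
t 15.3 tcp [ 0.5756 -0.0477  0.0658] rot [ 3.142 -0.    -0.172] w 0.0005 F [ 0.09 -0.15 -0.16]
tip above 0.0045 units [ 0.0004 -0.0002  0.0374] turn 0.0002
```

```bash
python3 -m crank '[[0,0,0.006,0],[0,0,0.006,0],[0,0,0.006,0],[0,0,0.006,0],[0,0,0.005,0],[0,0,0.005,0],[0,0,0,0],[0,0,0,0],[0,0,0,0],[0,0,0,0]]'
python3 go.py lou -.003
```

```text
time: 16.55
tool_pos: [0.576, -0.0478, 0.0591]
ee_rot: [3.141, -0.001, -0.172]
wrist_force: [1.1, -0.7, 3.1]
width: 0.0006
t 16.55 tcp [ 0.576  -0.0478  0.0591] rot [ 3.141e+00 -1.000e-03 -1.720e-01] w 0.0006 F [ 1.07 -0.66  3.1 ]
tip above -0.0022 units [-0.0012 -0.0003  0.004 ] turn 0.0003
```

```bash
python3 -m crank '[[0,0,0.004,0],[0,0,0.003,0],[0,0,0,0],[0,0,0,0],[0,0,0,0],[0,0,0,0],[0,0,0,0],[0,0,0,0],[0,0,0,0],[0,0,0,0]]'
python3 go.py lou -.003
```

```text
time: 17.8
tool_pos: [0.5753, -0.0477, 0.0574]
ee_rot: [3.141, 0.001, -0.172]
wrist_force: [2.8, -0.7, 4.8]
width: 0.0004
t 17.8 tcp [ 0.5753 -0.0477  0.0574] rot [ 3.141e+00  1.000e-03 -1.720e-01] w 0.0004 F [ 2.8  -0.71  4.82]
tip above -0.004 units [ 0.0022 -0.0003 -0.0049] turn 0.0003
```

The louder key is down about 5 mm at 5 N or so. Now I'll lift straight up and clear, leaving the fingers shut.

```bash
python3 -m crank '[[0,0,-0.05,0],[0,0,-0.1,0],[0,0,-0.2,0],[0,0,-0.25,0],[-0.2,0.15,-0.1,0],[-0.2,0.15,0,0],[-0.2,0.15,0,0],[-0.2,0.15,0,0],[0,0,0,0],[0,0,0,0]]'
python3 go.py lou 0;  python3 - <<'E'
from bench import robot
import cv2,numpy as np
for n in("scene","top"):
    p,d=robot.snapshot(n);cv2.imwrite(f"pics/{n}7.png",p[:,:,::-1])
E
```

```text
time: 19.05
tool_pos: [0.3969, -0.138, 0.1967]
ee_rot: [-3.14, 0.002, -0.172]
wrist_force: [0.7, -0.1, -0.4]
width: 0.0004
t 19.05 tcp [ 0.3969 -0.138   0.1967] rot [-3.14e+00  2.00e-03 -1.72e-01] w 0.0004 F [ 0.69 -0.13 -0.41]
tip above 0.1354 units [ 0.8049 -0.5972  0.676 ] turn 0.0001
```

View pics/scene7.png

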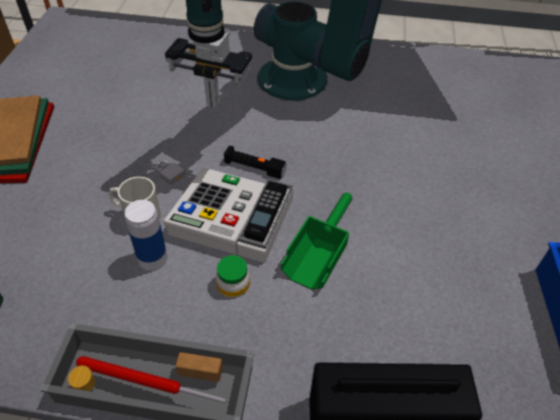

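View pics/top7.png

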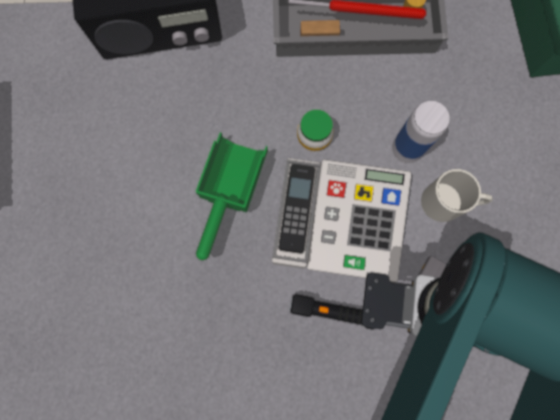

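Both pictures show the phone keys up, the handset (297,210 in the top view) and all other objects where they were, and the hand high and clear of everything. I'm handing the job in.

```bash
python3 -c "
from bench import robot
print(robot.close_job())"
```

```text
the job is handed in; nothing more can be done
None
```

I tapped the green speaker key, then the red paw key, then the grey plus key with the closed fingertips, lifting clear after each, and handed the job in at about 19 s of the 43 s allowed.

- **Taps:** I could not read key travel directly. I judged it from the tool position and the wrist force. Estimated travel was about 4 to 5 mm on each key. The force at the deepest point was about 4.5 to 5.5 N, over the 2.5 N a key needs to take and well under the 15 N limit.
- **Position:** The phone fit matched the top picture to 0.3 pixel, and the scene picture agreed to about 1 pixel. Depth readings put most of the key tops up to about 3.5 mm higher than the fit, but the wrist force during the presses matched the fitted heights.
- **Last pictures:** After the final tap all keys looked up. The handset and the other things looked unmoved, except that the arm hid the padlock in the top view and dimmed it with its shadow in the scene view. The hand was high and clear, and the wrist force was down to sensor noise.

No check failed. The job reported no verdict when handed in.

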